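# Show the order of work for flattening a blank

### The arm

A 6-joint arm with a two-finger parallel gripper is mounted at the origin on a cart in front of the work surface, level with it; the furniture and walls round the work are solid. World frame = base frame: x ahead of the robot, y to its left, z up, the work surface at z = 0. Lengths are in m, angles in rad, forces in N, time in s.
With the tool pointing down it reaches from about 0.375 to 0.975 m from the base axis. Payload 3.8 kg.
Tool frame: the origin (TCP) lies between the finger pads; the fingertips stand 17 mm ahead of it and the grasp point (between the pads) lies 2 mm behind it; y points along the fingers, z is the direction in which the jaws open and shut, and the axes are right-handed (so a half turn about y gives the same grasp; the last joint's range is limited). The gripper opens to 85 mm and grips with 20 to 120 N. Pads are 22 mm wide; open, the fingers measure 114 mm over their backs; the gripper's body (76 mm by 85 mm) begins 54 mm behind the grasp point. The pads swing forward as they close: fully open they stand 13 mm farther back than shut.
Start: joints at [1.188, 0.264, 1.604, -0, 1.274, -0.037], TCP at [0.229, 0.635, 0.248] pointing down, gripper open.
Joint ranges: [-2.63, 2.63], [-0.94, 2.18], [0.31, 2.57], [-1.31, 4.45], [0, 2.66], [-2.55, 2.55]. Speed limits (rad/s): [2.57, 2.57, 3.14, 3.14, 3.14, 3.14].

### API

Orientations are given as a rotation vector (axis times angle).
In Python, from workcell import bot, eyes, nets gives the robot as it stands. The module is installed in compiled form; this text tells all that it offers.
- The arm moves only by the tool jog_arm, never from a script. Its arguments are lists of equal length, an entry for each row: "turn": the turn, a rotation vector about the tool's x, y, z in rad, a list of three; "slide": the shift along the tool's x, y, z in mm, a list of three; "grip": the opening in per cent of the stroke, from 0 (shut) to 100 (fully open). A call has 1 to 5 rows; each row shifts and turns the commanded pose from where the row before left it, along the tool's axes as they then stand; what a row does not reach is not made up. A row lasts 1/10 s, in which the tool goes at most 50 mm and 8.59 degrees, less where a joint would pass 70% of its speed; a pose out of reach is approached as far as the arm can. A call with a gripper value outside its range is refused whole. The fingers move at their own pace and stop on an object; "newtons" is the grip in N (left out, the last holds). Time passes only in rows, so rows that do not move let the fingers close. It gives the time, the measured TCP pose, the force and the opening at its end, in the units of the state.
- bot.read_state(): the state, without advancing time (a new reading comes with each control period).
- eyes.read_camera(name): name is "side" or "top" or "wrist"; returns a dict with "img" (384x512x3 uint8, red, green, blue), "depth" (384x512 float32, m along the optical axis (not along the pixel's ray), 0 where there is no reading), "intrinsics" (3x3 intrinsics, pixels), "position" and "rotation" of the camera in the world. Camera axes: x right, y down, z forward; pixel columns grow to the right and rows downward; lengths in m; the calibration is good to about 2 mm. A picture is of the moment at which its call begins.
- bot.finish_job(): hands the job in, once; it reports no verdict.
Trained networks look in a picture, given as the dict that the camera call returned (one of the last four; its "shot" number tells which), for a name from the list of things; names that differ only in an ending like _2 or _b are one class to them, and where a whole thing is asked for, a point or a joint stands for the part that bears it (a point fixed in the world has none). Each returns a list of dicts, best first, with "conf" (0 to 1); they miss things now and then, are a little off and sometimes report something else, mostly with a low value. They report only what shows in the picture. A call takes as long as a camera call.
- nets.search_frame(thing, picture): "xyz" ([x, y, z] in m, in the coordinates of the camera as it stood for that picture, good to about 4 mm: the middle of the surface that is visible of it).
The state is a dict: "time": time; "q": joint angles; "joint_vel": joint speeds; "joint_torque": joint torques, N m; "tool_pos": TCP position; "tcp_rot": TCP orientation; "wrist_force": force on the tool from outside, world axes, zero at the start; "torque": the same for the moment, N m; "width": opening from 0.0 (shut) to 1.0 (fully open).
Only numpy, scipy, OpenCV 4.12 (cv2) and the standard library are available. Lean on these libraries where they do the work, as an engineer would, in place of code of your own. Each camera call takes 0.05 s, during which the arm holds its last target.

### The job

Show a trainee which things are used, in order, to flatten a small metal blank: with the fingertips point down at the head of the chasing hammer, then at the square steel bench block, then at the low round tin that takes the finished piece. Each time hold the fingertips two or three centimetres above the thing for about two seconds. Touch and move nothing, and finish while still pointing at the tin.

Things in the scene. Friction and masses are not known exactly. Their poses are not given: they have to be found in the camera images.
- hammer_head (a point): Middle of the top of the chasing hammer's head, about 20 mm above the desk. The hammer lies across the desk behind the other things to be shown: a slim bamboo handle (209 mm over all) and, at its left end as seen from the robot, a steel head 54 mm long across the handle, 21 mm wide, 22 mm high. y: along the handle to the head; z up, leaning 0.1 rad as the head props the handle.
- block_top (a point): Centre of the top face (24 mm above the desk) of the steel bench block, a plain grey square block 50 x 50 x 24 mm lying flat. Axes along its edges, z up. The wooden offcut nearby is of similar size but wood-grained and oblong.
- tin_top (a point): Centre of the flat lid of the low round tin, a plain grey metal tin 54 mm across and 19 mm high, lid on; the point is 19 mm above the desk, z up. It stands in one row with the block and the offcut, in any order.
- offcut: Bystander: loose oblong softwood offcut, 50 x 58 x 26 mm, origin at the centre of its underside, z up; not to be pointed at. Other small bystanders up to 64 mm high lie behind and to the left, none within 60 mm of the points to be shown. A lamp and a frame hang over the left half of the desk: bring the hand to the work from close to the robot's base, not across that half.

How it is judged:
By the outcome, as a careful person would: the job done as asked, in the order asked, and still so for the second after the job is handed in, with the robot touching nothing.
It also fails if it takes over 53 s, if anything falls off the work surface, if the arm or the gripper's body presses on something with over 40 N, if the wrist force passes 120 N, or if a joint passes its speed limit or range.

## Working session

There is one attempt and no reset: what is moved stays moved. The work goes in short steps, Python scripts to look and compute and a tool call to move; the robot and the scene stay as the last step left them, time stands still between calls to the robot, and variables do not carry over. Pictures are saved under pics/ and viewed, and the job is handed in when it is done.

Besides the shell and the picture viewer there is one more tool, called after "Emit:" by a JSON object that holds its "op" and its "data", one argument or row to a line. jog_arm: Moves the arm, as the interface text tells. Its arguments: {"type":"object","properties":{"turn":{"type":"array"},"slide":{"type":"array"},"grip":{"type":"array"},"newtons":{"type":"number"}},"required":["turn","slide","grip"]}

```bash
mkdir -p pics; cat > h.py <<'E'
import numpy as np,cv2
from workcell import bot,eyes,nets
def w(p,xyz): return np.array(p["rotation"])@np.array(xyz)+np.array(p["position"])
E
python3 - <<'E'
from h import *
s=bot.read_state()
print(s)
for c in ["top","side"]:
    p=eyes.read_camera(c); cv2.imwrite(f"pics/{c}1.png",p["img"][:,:,::-1])
    print(c,p["position"],p["intrinsics"])
    for t in ["hammer_head","block_top","tin_top","offcut"]:
        for r in nets.search_frame(t,p)[:3]:
            x=np.array(r["xyz"]);u=p["intrinsics"]@x;print(t,round(r["conf"],2),w(p,x).round(3),(u[:2]/u[2]).round())
E
```

```text
{'time': 0.0, 'q': array([ 1.18810106e+00,  2.64719716e-01,  1.60541088e+00,  2.78165059e-05,
        1.27370171e+00, -3.69097965e-02]), 'joint_vel': array([ 0.00110394, -0.0002823 ,  0.00143824, -0.00043781,  0.00022899,
        0.00134678]), 'joint_torque': array([ 3.31015026e-04, -5.15122283e+01, -3.67320013e+01,  2.33948167e-04,
        1.30187921e-02, -1.53498871e-05]), 'tool_pos': array([0.22851548, 0.63438613, 0.24696461]), 'tcp_rot': array([-1.55590116,  0.2718108 , -0.27103386]), 'wrist_force': array([ 0.12587854, -0.47133936, -0.636943  ]), 'torque': array([-0.03280272,  0.0276013 , -0.02567323]), 'width': 0.9965188122014307}
top [ 0.50119322 -0.17512418  0.89337512] [[443.00284549   0.         255.64050052]
 [  0.         443.00284549 187.96193402]
 [  0.           0.           1.        ]]
hammer_head 0.94 [ 0.058 -0.619  0.45 ] [307. 160.]
block_top 0.93 [0.834 0.157 1.226] [189. 222.]
tin_top 0.75 [ 0.249 -0.427  0.642] [326. 223.]
offcut 0.82 [ 0.465 -0.211  0.857] [273. 220.]
side [0.28898309 0.50041119 0.50972971] [[360.46404483   0.         250.12819819]
 [  0.         360.46404483 185.91593849]
 [  0.           0.           1.        ]]
hammer_head 0.47 [-0.993 -0.782 -0.772] [240. 186.]
block_top 0.65 [-0.483 -0.271 -0.262] [257. 237.]
tin_top 0.68 [-1.172 -0.961 -0.951] [297. 175.]
offcut 0.73 [-0.905 -0.693 -0.684] [284. 195.]
```

```bash
cat > h.py <<'E'
import numpy as np,cv2
from workcell import bot,eyes,nets
from scipy.spatial.transform import Rotation as R
def w(p,xyz):
    r=np.array(p["rotation"]); r=R.from_rotvec(r).as_matrix() if r.size==3 else r
    return np.asarray(xyz)@r.T+np.array(p["position"])
def cloud(p):
    d=p["depth"];K=p["intrinsics"];v,u=np.mgrid[:d.shape[0],:d.shape[1]]
    return w(p,np.stack([(u-K[0,2])/K[0,0]*d,(v-K[1,2])/K[1,1]*d,d],-1))
E
python3 - <<'E'
from h import *
for c in ["top","side"]:
    p=eyes.read_camera(c); cv2.imwrite(f"pics/{c}2.png",p["img"][:,:,::-1])
    print(c,p["position"],p["rotation"])
    C=cloud(p);np.save(c,C)
    for t in ["hammer_head","block_top","tin_top","offcut"]:
        for r in nets.search_frame(t,p)[:3]:
            x=np.array(r["xyz"]);u=p["intrinsics"]@x;print(t,round(r["conf"],2),w(p,x).round(3),(u[:2]/u[2]).round())
E
```

```text
top [ 0.50119322 -0.17512418  0.89337512] [-2.18452763  2.13503468 -0.11066173]
hammer_head 0.83 [ 0.66  -0.268  0.011] [307. 159.]
block_top 0.88 [ 0.531 -0.033  0.025] [187. 221.]
tin_top 0.56 [ 0.537 -0.307  0.017] [326. 221.]
offcut 0.65 [ 0.539 -0.201  0.029] [273. 218.]
side [0.28898309 0.50041119 0.50972971] [-0.54657485  2.51641017 -1.38278752]
hammer_head 0.64 [ 0.651 -0.206  0.009] [240. 186.]
block_top 0.75 [ 0.523 -0.024  0.022] [257. 237.]
tin_top 0.68 [ 0.531 -0.298  0.021] [296. 175.]
offcut 0.55 [ 0.528 -0.19   0.028] [283. 193.]
```

View pics/top1.png

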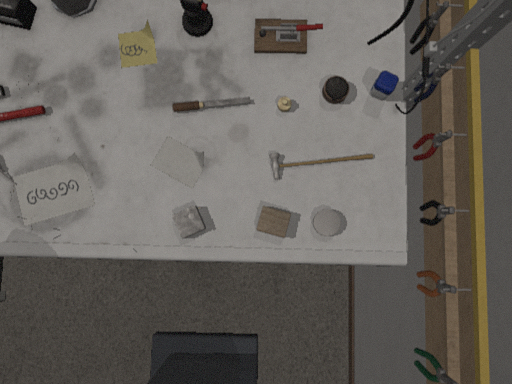

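View pics/side1.png

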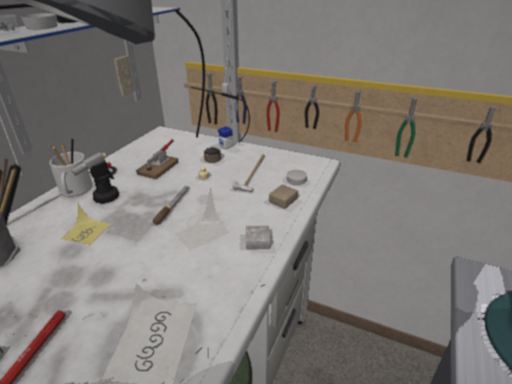

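```bash
python3 - <<'E'
from h import *
C=np.load("top.npy")
def blob(u0,u1,v0,v1,zmin=.008):
    P=C[v0:v1,u0:u1].reshape(-1,3);Q=P[(P[:,2]>zmin)&(P[:,2]<.1)]
    T=Q[Q[:,2]>Q[:,2].max()-.008]
    r=cv2.minAreaRect(T[:,:2].astype(np.float32)*1000)
    print(len(Q),"top mean",T.mean(0).round(4),"zmed",np.median(T[:,2]).round(4),r)
for b in [(165,215,195,245),(250,298,200,243),(306,352,200,245)]: blob(*b)
P=C[140:190,260:292]; np.set_printoptions(linewidth=250)
print((P[::2,::1,2]*1000).round().astype(int)); 
m=(P[...,2]>.012); print(P[m].mean(0),cv2.minAreaRect(P[m][:,:2].astype(np.float32)*1000))
print("z of table",np.median(C[170:180,220:250,2]))
# tall things in region, side
S=np.load("side.npy")
for X in (C,S):
    m=(X[...,0]>.2)&(X[...,0]<.85)&(X[...,1]>-.45)&(X[...,1]<.75)&(X[...,2]>.04)
    q=X[m]; H,_,_=np.histogram2d(q[:,0],q[:,1],bins=[np.arange(.2,.86,.05),np.arange(-.45,.8,.1)])
    from scipy.stats import binned_statistic_2d as b2
    print((np.nan_to_num(b2(q[:,0],q[:,1],q[:,2],'max',bins=[np.arange(.2,.86,.05),np.arange(-.45,.8,.1)]).statistic)*100).round().astype(int))
p=cv2.imread("pics/top1.png")[130:250,160:360];cv2.imwrite("pics/crop.png",cv2.resize(p,None,fx=4,fy=4,interpolation=2))
E
```

```text
670 top mean [ 0.5302 -0.0348  0.0237] zmed 0.0238 ((530.3201293945312, -34.80851364135742), (50.125953674316406, 50.10588073730469), 25.281661987304688)
762 top mean [ 0.5341 -0.2019  0.0258] zmed 0.0258 ((534.2505493164062, -202.04083251953125), (57.85961151123047, 50.03904342651367), 76.04026794433594)
595 top mean [ 0.5353 -0.3074  0.0188] zmed 0.0188 ((535.499267578125, -307.288330078125), (52.05094909667969, 52.05112075805664), 60.08578872680664)
[[ -2  -2   2   1  -1  -1   0  -1  -3  -3   1   1  -2   1  -1  -1   0  -2  -3  -2   1   1  -1   1   0  -3  -3   0  -3   2   0  -2]
 [  0  -1  -2  -1   2  -2  -2   1   0   0   0   1   0  -1  -1  -1   0  -1  -1   3   1   1 893   1   1  -1  -2   0   0  -2   2   2]
 [  2   2  -2  -2   0   2  -1  -1   2   0  -4  -1  -2   0  -2  -2  -1   2  -4  -1   3  -1  -2   2   1  -2  -3  -2  -3   1   0   2]
 [  1   0   0   1   1   0   0   1   0   2   0  -2   2  -3  -1  -1   3   0   1   0   0   0  -1  -1   1   0   0   0   1   3  -1   1]
 [ -1   0   4   2  -1  -1  -2  -3  -1   0  -1  -1   0  -2  -1   0   1   1  -2   0   0   1   0   2   3  -3  -1   1   1  
[... 3114 characters left out ...]
0  0  0  0  0  0  0  0  0  0  0  0]
 [ 0  0  0  9  0  0  0  0  0  0  0  0]
 [14  0  0  0  0  0  0  0  0  0  0  0]
 [16  0  0  0  0  0  0  0  0  0  0  0]
 [28  0  0  0  0  0  0  0  0  0  0  0]]
[[ 0  0  0  0  0  0  0  0  0  0  0  0]
 [ 0  0  0  0  0  0  0  0  0 51  0  0]
 [ 0  0  0  0  0  0  0  0  0  0  0  0]
 [ 0  0  0  0  0  0  0  0  0  0  0  0]
 [ 0  0  0  0  0  0  0  0  0  0  0  0]
 [ 0  0  0  0  0  0  0 47  0  0  0  0]
 [ 0  0  0  0  0  0 48 49  0  0  0  0]
 [ 0  0  0  0  0  0  0  0  0  0  0  0]
 [ 0  0  0  5  0  0 48 48  0  0  0  0]
 [ 0  0  0  8  0  0 48  0  0  0  0  0]
 [14  0  0  0  0  0  0  0  0  0  0  0]
 [16  0  0  0  0  0  0  0  0  0  0  0]
 [36 41  0  0  0  0  0  0  0  0  0  0]]
```

View pics/crop.png

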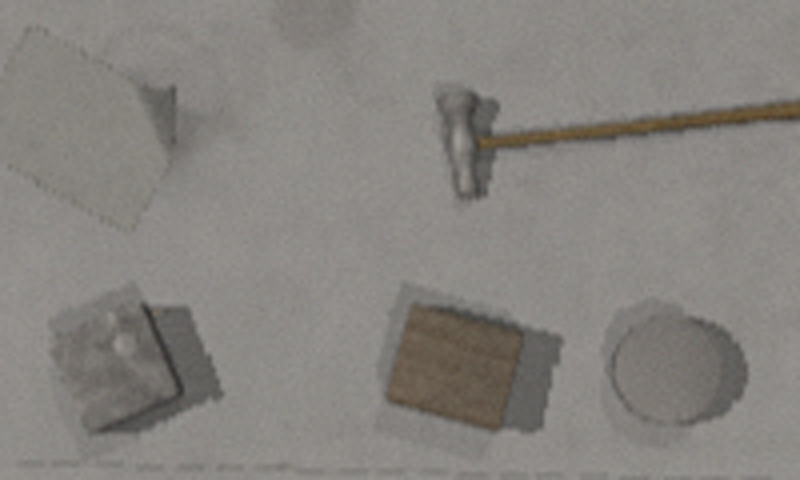

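```bash
python3 - <<'E'
from h import *
C=np.load("top.npy")
print("head mid",np.median(C[164:169,273:278].reshape(-1,3),0))
m=C[150:185,265:282];m=m[(m[...,2]>.007)&(m[...,2]<.05)];print(cv2.minAreaRect(m[:,:2].astype(np.float32)*1000),m.mean(0))
for c in("top","side"):
    X=np.load(c+".npy");k=(X[...,0]>.55)&(X[...,0]<.72)&(X[...,1]>-.2)&(X[...,1]<0)&(X[...,2]>.03)&(X[...,2]<.3);print(c,k.sum(),X[k][:12].round(3).tolist(),np.argwhere(k)[:5].tolist())
s=bot.read_state();print(R.from_rotvec(s["tcp_rot"]).as_matrix().round(3))
E
```

```text
head mid [ 0.64451683 -0.20389088  0.01514686]
((646.8014526367188, -206.36256408691406), (51.85298156738281, 20.196706771850586), 13.187777519226074) [ 0.64901656 -0.20403069  0.01441318]
top 33 [[0.66, -0.064, 0.076], [0.658, -0.068, 0.087], [0.666, -0.053, 0.031], [0.663, -0.057, 0.048], [0.662, -0.06, 0.058], [0.659, -0.064, 0.071], [0.657, -0.067, 0.08], [0.665, -0.053, 0.031], [0.662, -0.056, 0.043], [0.659, -0.06, 0.059], [0.658, -0.063, 0.065], [0.657, -0.066, 0.073]] [[151, 202], [151, 203], [152, 199], [152, 200], [152, 201]]
side 129 [[0.657, -0.07, 0.084], [0.657, -0.07, 0.081], [0.653, -0.068, 0.083], [0.657, -0.07, 0.078], [0.653, -0.068, 0.08], [0.655, -0.066, 0.078], [0.655, -0.07, 0.076], [0.655, -0.066, 0.076], [0.654, -0.068, 0.075], [0.658, -0.066, 0.072], [0.655, -0.065, 0.074], [0.654, -0.068, 0.072]] [[187, 210], [188, 210], [188, 211], [189, 210], [189, 211]]
[[ 0.941  0.     0.339]
 [-0.339  0.     0.941]
 [ 0.    -1.     0.   ]]
```

Emit:
{"op": "jog_arm", "data": {
  "turn": [
    [0, 0, 0],
    [0, 0, 0],
    [0, 0, 0],
    [0, 0, 0],
    [0, 0, 0]
  ],
  "slide": [
    [0, 0, -30],
    [0, 0, -45],
    [0, 0, -45],
    [0, 0, -45],
    [0, 0, -45]
  ],
  "grip": [0, 0, 0, 0, 0]
}}

```text
time: 1.5
tool_pos: [0.157, 0.4359, 0.2482]
tcp_rot: [-1.554, 0.271, -0.271]
wrist_force: [0.6, -0.0, 0.5]
width: 0.141
```

Emit:
{"op": "jog_arm", "data": {
  "turn": [
    [0, 0, 0],
    [0, 0, 0],
    [0, 0, 0],
    [0, 0, 0],
    [0, 0, 0]
  ],
  "slide": [
    [0, 0, -30],
    [36, 0, -10],
    [36, 0, -7],
    [36, 0, -7],
    [36, 0, -7]
  ],
  "grip": [0, 0, 0, 0, 0]
}}

```text
time: 2.0
tool_pos: [0.2733, 0.3305, 0.2488]
tcp_rot: [-1.552, 0.27, -0.271]
wrist_force: [0.0, 0.5, -0.0]
width: 0.001
```

Emit:
{"op": "jog_arm", "data": {
  "turn": [
    [0, 0, 0],
    [0, 0, 0],
    [0, 0, 0],
    [0, 0, 0],
    [0, 0, 0]
  ],
  "slide": [
    [36, 0, -10],
    [30, 0, -25],
    [30, 0, -25],
    [30, 0, -25],
    [30, 0, -25]
  ],
  "grip": [0, 0, 0, 0, 0]
}}

```text
time: 2.5
tool_pos: [0.3825, 0.1735, 0.2486]
tcp_rot: [-1.553, 0.271, -0.272]
wrist_force: [0.9, 0.8, -0.9]
width: 0.001
```

Emit:
{"op": "jog_arm", "data": {
  "turn": [
    [0, 0, 0],
    [0, 0, 0],
    [0, 0, 0],
    [0, 0, 0],
    [0, 0, 0]
  ],
  "slide": [
    [26, 0, -30],
    [21, 0, -41],
    [21, 0, -41],
    [21, 0, -41],
    [21, 0, -41]
  ],
  "grip": [0, 0, 0, 0, 0]
}}

```text
time: 3.0
tool_pos: [0.4196, -0.0467, 0.2488]
tcp_rot: [-1.554, 0.27, -0.272]
wrist_force: [0.6, 0.4, 0.5]
width: -0.003
```

Emit:
{"op": "jog_arm", "data": {
  "turn": [
    [0, 0, 0],
    [0, 0, 0]
  ],
  "slide": [
    [0, 0, 0],
    [0, 0, 0]
  ],
  "grip": [0, 0]
}}

```text
time: 3.2
tool_pos: [0.4196, -0.0459, 0.2484]
tcp_rot: [-1.553, 0.274, -0.274]
wrist_force: [0.2, 0.7, -0.1]
width: 0.004
```

Emit:
{"op": "jog_arm", "data": {
  "turn": [
    [0, 0, 0],
    [0, 0, 0],
    [0, 0, 0],
    [0, 0, 0],
    [0, 0, 0]
  ],
  "slide": [
    [40, 15, -11],
    [40, 15, -11],
    [40, 15, -11],
    [40, 15, -11],
    [40, 15, -11]
  ],
  "grip": [0, 0, 0, 0, 0]
}}

```text
time: 3.7
tool_pos: [0.5908, -0.1629, 0.1726]
tcp_rot: [-1.553, 0.269, -0.269]
wrist_force: [0.6, 0.3, -0.1]
width: -0.001
```

Emit:
{"op": "jog_arm", "data": {
  "turn": [
    [0, 0, 0],
    [0, 0, 0],
    [0, 0, 0]
  ],
  "slide": [
    [40, 15, -11],
    [26, 5, -7],
    [0, 0, 0]
  ],
  "grip": [0, 0, 0]
}}

```text
time: 4.0
tool_pos: [0.6475, -0.2029, 0.1513]
tcp_rot: [-1.554, 0.271, -0.269]
wrist_force: [0.1, 0.6, -0.3]
width: -0.003
```

```bash
python3 - <<'E'
from h import *
s=bot.read_state();print(s["time"],s["tool_pos"],s["wrist_force"])
for c in ["top","wrist"]:
    p=eyes.read_camera(c); cv2.imwrite(f"pics/{c}3.png",p["img"][:,:,::-1])
r=nets.search_frame("hammer_head",p)
for q in r[:2]: print(q["conf"],w(p,q["xyz"]))
C=cloud(p);Q=C[(C[...,2]>.006)&(C[...,2]<.05)&(abs(C[...,0]-.65)<.05)&(C[...,1]<-.15)&(C[...,1]>-.21)]
print(len(Q)); 
if len(Q)>20: print(Q.mean(0),Q.min(0),Q.max(0),cv2.minAreaRect(Q[:,:2].astype(np.float32)*1000))
E
```

```text
4.0 [ 0.64748751 -0.20289944  0.15127462] [ 0.09520601  0.64360718 -0.26918393]
0.72 [ 0.65456757 -0.24470021  0.00534828]
816
[ 0.64634192 -0.2017863   0.01383714] [ 0.61794707 -0.20997032  0.00619552] [ 0.66987566 -0.18939387  0.02228814] ((643.5689697265625, -202.02117919921875), (51.70195388793945, 20.52560806274414), 5.925746917724609)
```

View pics/wrist3.png

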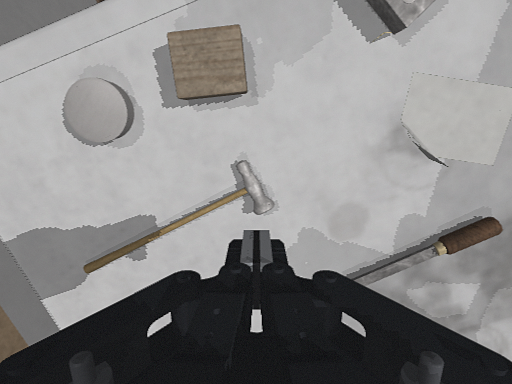

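View pics/top3.png

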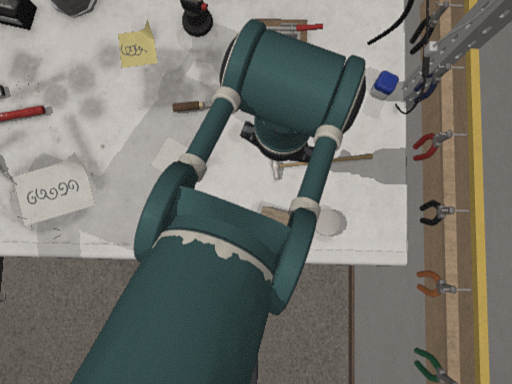

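The wrist view shows the shut fingertips at (258,240) and the hammer head at (255,187). It lies ahead only because the camera is tilted: depth puts the head's middle at (0.645, -0.203), under the TCP. I'm going straight down.

Emit:
{"op": "jog_arm", "data": {
  "turn": [
    [0, 0, 0],
    [0, 0, 0],
    [0, 0, 0],
    [0, 0, 0],
    [0, 0, 0]
  ],
  "slide": [
    [-2, 25, 0],
    [0, 25, 0],
    [0, 20, 0],
    [0, 14, 0],
    [0, 5, 0]
  ],
  "grip": [0, 0, 0, 0, 0]
}}

```text
time: 4.65
tool_pos: [0.6418, -0.2015, 0.0631]
tcp_rot: [-1.553, 0.272, -0.269]
wrist_force: [-0.4, -0.6, -0.1]
width: -0.002
```

```bash
python3 - <<'E'
from h import *
s=bot.read_state();print(s["time"],s["tool_pos"],s["wrist_force"])
for c in ["side","wrist"]:
    p=eyes.read_camera(c); im=p["img"][:,:,::-1]
    if c=="side": im=cv2.resize(im[130:260,180:340],None,fx=4,fy=4)
    cv2.imwrite(f"pics/{c}4.png",im)
E
```

```text
4.65 [ 0.64184776 -0.20151392  0.06310828] [-0.41252913 -0.56678976 -0.09564085]
```

View pics/side4.png

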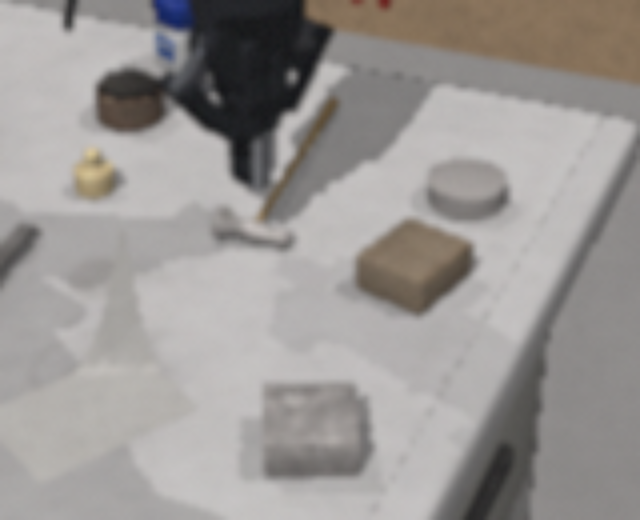

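View pics/wrist4.png

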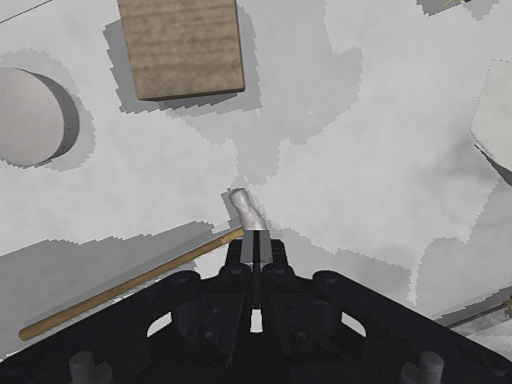

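The side view shows the tips about 25 mm above the hammer head, at about (255,190) against (252,228) in the crop. A small nudge, then I hold.

Emit:
{"op": "jog_arm", "data": {
  "turn": [
    [0, 0, 0],
    [0, 0, 0],
    [0, 0, 0],
    [0, 0, 0],
    [0, 0, 0]
  ],
  "slide": [
    [4, 0, 0],
    [0, 0, 0],
    [0, 0, 0],
    [0, 0, 0],
    [0, 0, 0]
  ],
  "grip": [0, 0, 0, 0, 0]
}}

```text
time: 5.25
tool_pos: [0.6472, -0.2045, 0.0646]
tcp_rot: [-1.554, 0.271, -0.272]
wrist_force: [-0.4, 1.0, -0.2]
width: -0.002
```

Emit:
{"op": "jog_arm", "data": {
  "turn": [
    [0, 0, 0],
    [0, 0, 0],
    [0, 0, 0],
    [0, 0, 0],
    [0, 0, 0]
  ],
  "slide": [
    [0, 0, 0],
    [0, 0, 0],
    [0, 0, 0],
    [0, 0, 0],
    [0, 0, 0]
  ],
  "grip": [0, 0, 0, 0, 0]
}}

```text
time: 5.75
tool_pos: [0.647, -0.2044, 0.0642]
tcp_rot: [-1.554, 0.271, -0.271]
wrist_force: [0.4, -0.1, -0.3]
width: 0.0
```

Emit:
{"op": "jog_arm", "data": {
  "turn": [
    [0, 0, 0],
    [0, 0, 0],
    [0, 0, 0],
    [0, 0, 0],
    [0, 0, 0]
  ],
  "slide": [
    [0, 0, 0],
    [0, 0, 0],
    [0, 0, 0],
    [0, 0, 0],
    [0, 0, 0]
  ],
  "grip": [0, 0, 0, 0, 0]
}}

```text
time: 6.25
tool_pos: [0.647, -0.2044, 0.0643]
tcp_rot: [-1.554, 0.271, -0.271]
wrist_force: [1.2, 0.9, -0.7]
width: -0.004
```

Emit:
{"op": "jog_arm", "data": {
  "turn": [
    [0, 0, 0],
    [0, 0, 0],
    [0, 0, 0],
    [0, 0, 0],
    [0, 0, 0]
  ],
  "slide": [
    [0, 0, 0],
    [0, 0, 0],
    [0, 0, 0],
    [0, 0, 0],
    [0, 0, 0]
  ],
  "grip": [0, 0, 0, 0, 0]
}}

```text
time: 6.75
tool_pos: [0.647, -0.2044, 0.0643]
tcp_rot: [-1.554, 0.271, -0.271]
wrist_force: [0.5, 0.6, 0.5]
width: -0.001
```

Emit:
{"op": "jog_arm", "data": {
  "turn": [
    [0, 0, 0],
    [0, 0, 0]
  ],
  "slide": [
    [0, 0, 0],
    [0, 0, 0]
  ],
  "grip": [0, 0]
}}

```text
time: 6.95
tool_pos: [0.647, -0.2044, 0.0643]
tcp_rot: [-1.554, 0.271, -0.271]
wrist_force: [0.2, 0.2, 0.3]
width: 0.0
```

```bash
python3 - <<'E'
from h import *
p=eyes.read_camera("side");C=cloud(p)
k=(abs(C[...,0]-.647)<.03)&(abs(C[...,1]+.2044)<.03)&(C[...,2]>.03)&(C[...,2]<.09)
Q=C[k];print(np.sort(Q[:,2])[:15].round(4),len(Q))
k=(abs(C[...,0]-.647)<.03)&(abs(C[...,1]+.2)<.012)&(C[...,2]<.03)&(C[...,2]>.005);Q=C[k];print(np.sort(Q[:,2])[-15:].round(4))
E
```

```text
[0.0474 0.0482 0.0488 0.0489 0.0494 0.0501 0.0504 0.051  0.0513 0.0518
 0.0522 0.0523 0.0531 0.0537 0.054 ] 148
[0.0162 0.0163 0.0171 0.0171 0.0181 0.0182 0.0187 0.0189 0.0191 0.0194
 0.0199 0.0207 0.0208 0.0211 0.0218]
```

Tips measured at z = 0.047, 27 mm above the head. Next is the block.

Emit:
{"op": "jog_arm", "data": {
  "turn": [
    [0, 0, 0],
    [0, 0, 0],
    [0, 0, 0],
    [0, 0, 0],
    [0, 0, 0]
  ],
  "slide": [
    [0, -20, 0],
    [0, -40, 0],
    [0, -40, 0],
    [-30, 0, 20],
    [-35, 0, 25]
  ],
  "grip": [0, 0, 0, 0, 0]
}}

```text
time: 7.5
tool_pos: [0.603, -0.141, 0.1672]
tcp_rot: [-1.554, 0.268, -0.278]
wrist_force: [-0.5, -0.2, -0.4]
width: 0.004
```

Emit:
{"op": "jog_arm", "data": {
  "turn": [
    [0, 0, 0],
    [0, 0, 0],
    [0, 0, 0],
    [0, 0, 0],
    [0, 0, 0]
  ],
  "slide": [
    [-35, 0, 25],
    [-35, 0, 25],
    [-32, 0, 24],
    [0, 0, 0],
    [0, 30, 0]
  ],
  "grip": [0, 0, 0, 0, 0]
}}

```text
time: 8.0
tool_pos: [0.534, -0.0355, 0.1388]
tcp_rot: [-1.554, 0.261, -0.278]
wrist_force: [0.9, -0.3, -0.1]
width: 0.002
```

Emit:
{"op": "jog_arm", "data": {
  "turn": [
    [0, 0, 0],
    [0, 0, 0],
    [0, 0, 0],
    [0, 0, 0],
    [0, 0, 0]
  ],
  "slide": [
    [-3, 25, -1],
    [0, 25, 0],
    [0, 14, 0],
    [0, 4, 0],
    [0, 0, 0]
  ],
  "grip": [0, 0, 0, 0, 0]
}}

```text
time: 8.5
tool_pos: [0.5273, -0.0361, 0.0661]
tcp_rot: [-1.554, 0.272, -0.271]
wrist_force: [-1.1, -0.5, -0.1]
width: -0.003
```

```bash
python3 - <<'E'
from h import *
s=bot.read_state();print(s["time"],s["tool_pos"],s["tcp_rot"],s["wrist_force"])
p=eyes.read_camera("side");C=cloud(p)
k=(abs(C[...,0]-.53)<.03)&(abs(C[...,1]+.035)<.03)
k1=k&(C[...,2]>.033)&(C[...,2]<.07);Q=C[k1];print(np.sort(Q[:,2])[:8].round(4),Q[np.argsort(Q[:,2])[:15]].mean(0))
k2=k&(C[...,2]>.02)&(C[...,2]<.03);Q=C[k2];print(Q.mean(0))
im=p["img"][:,:,::-1];cv2.imwrite("pics/side5.png",cv2.resize(im[130:260,180:340],None,fx=4,fy=4))
E
```

```text
8.5 [ 0.52728943 -0.03607653  0.06608959] [-1.55377737  0.27197836 -0.27117068] [-1.09557298 -0.54111684 -0.12194995]
[0.0485 0.0492 0.0494 0.0504 0.0504 0.051  0.0517 0.0524] [ 0.52118333 -0.03233555  0.05205627]
[ 0.52676591 -0.03377362  0.02377355]
```

View pics/side5.png

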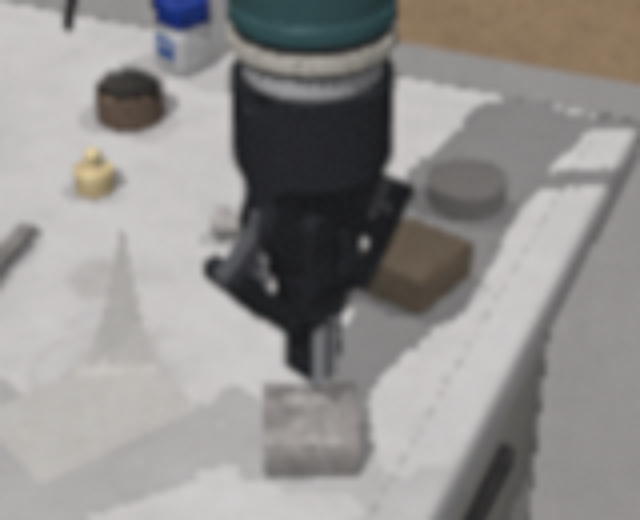

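The fingertips (crop pixel (315,378)) are over the block's top face, 25 mm up and within 3 mm of its centre. I nudge 3 mm, then hold.

Emit:
{"op": "jog_arm", "data": {
  "turn": [
    [0, 0, 0],
    [0, 0, 0],
    [0, 0, 0],
    [0, 0, 0],
    [0, 0, 0]
  ],
  "slide": [
    [2, 0, 2],
    [0, 0, 0],
    [0, 0, 0],
    [0, 0, 0],
    [0, 0, 0]
  ],
  "grip": [0, 0, 0, 0, 0]
}}

```text
time: 9.05
tool_pos: [0.5297, -0.0345, 0.0665]
tcp_rot: [-1.554, 0.271, -0.272]
wrist_force: [-0.3, -0.0, -0.5]
width: -0.002
```

Emit:
{"op": "jog_arm", "data": {
  "turn": [
    [0, 0, 0],
    [0, 0, 0],
    [0, 0, 0],
    [0, 0, 0],
    [0, 0, 0]
  ],
  "slide": [
    [0, 0, 0],
    [0, 0, 0],
    [0, 0, 0],
    [0, 0, 0],
    [0, 0, 0]
  ],
  "grip": [0, 0, 0, 0, 0]
}}

```text
time: 9.55
tool_pos: [0.5296, -0.0346, 0.0662]
tcp_rot: [-1.554, 0.271, -0.271]
wrist_force: [0.4, -0.5, 0.2]
width: -0.002
```

Emit:
{"op": "jog_arm", "data": {
  "turn": [
    [0, 0, 0],
    [0, 0, 0],
    [0, 0, 0],
    [0, 0, 0],
    [0, 0, 0]
  ],
  "slide": [
    [0, 0, 0],
    [0, 0, 0],
    [0, 0, 0],
    [0, 0, 0],
    [0, 0, 0]
  ],
  "grip": [0, 0, 0, 0, 0]
}}

```text
time: 10.05
tool_pos: [0.5296, -0.0346, 0.0663]
tcp_rot: [-1.554, 0.271, -0.271]
wrist_force: [0.3, 0.0, 0.3]
width: 0.001
```

Emit:
{"op": "jog_arm", "data": {
  "turn": [
    [0, 0, 0],
    [0, 0, 0],
    [0, 0, 0],
    [0, 0, 0],
    [0, 0, 0]
  ],
  "slide": [
    [0, 0, 0],
    [0, 0, 0],
    [0, 0, 0],
    [0, 0, 0],
    [0, 0, 0]
  ],
  "grip": [0, 0, 0, 0, 0]
}}

```text
time: 10.55
tool_pos: [0.5296, -0.0345, 0.0663]
tcp_rot: [-1.554, 0.271, -0.271]
wrist_force: [0.2, 0.2, -0.4]
width: 0.002
```

Emit:
{"op": "jog_arm", "data": {
  "turn": [
    [0, 0, 0],
    [0, 0, 0]
  ],
  "slide": [
    [0, 0, 0],
    [0, 0, 0]
  ],
  "grip": [0, 0]
}}

```text
time: 10.75
tool_pos: [0.5296, -0.0346, 0.0663]
tcp_rot: [-1.554, 0.271, -0.271]
wrist_force: [0.5, -0.6, 0.1]
width: 0.0
```

Emit:
{"op": "jog_arm", "data": {
  "turn": [
    [0, 0, 0],
    [0, 0, 0],
    [0, 0, 0],
    [0, 0, 0],
    [0, 0, 0]
  ],
  "slide": [
    [0, -20, 0],
    [0, -40, 0],
    [0, -40, 0],
    [10, 0, -26],
    [14, 0, -36]
  ],
  "grip": [0, 0, 0, 0, 0]
}}

```text
time: 11.25
tool_pos: [0.5328, -0.1007, 0.1688]
tcp_rot: [-1.554, 0.265, -0.273]
wrist_force: [0.4, -0.3, -0.4]
width: -0.0
```

Emit:
{"op": "jog_arm", "data": {
  "turn": [
    [0, 0, 0],
    [0, 0, 0],
    [0, 0, 0],
    [0, 0, 0],
    [0, 0, 0]
  ],
  "slide": [
    [14, 0, -36],
    [14, 0, -36],
    [14, 0, -36],
    [14, 0, -36],
    [12, 0, -30]
  ],
  "grip": [0, 0, 0, 0, 0]
}}

```text
time: 11.75
tool_pos: [0.536, -0.2899, 0.1663]
tcp_rot: [-1.554, 0.272, -0.272]
wrist_force: [-0.4, 0.4, 0.9]
width: 0.004
```

Emit:
{"op": "jog_arm", "data": {
  "turn": [
    [0, 0, 0],
    [0, 0, 0],
    [0, 0, 0],
    [0, 0, 0]
  ],
  "slide": [
    [6, 0, -18],
    [0, 0, 0],
    [0, 25, 0],
    [0, 25, 0]
  ],
  "grip": [0, 0, 0, 0]
}}

```text
time: 12.15
tool_pos: [0.5366, -0.306, 0.1168]
tcp_rot: [-1.554, 0.27, -0.273]
wrist_force: [-0.1, 0.0, -0.1]
width: 0.002
```

Emit:
{"op": "jog_arm", "data": {
  "turn": [
    [0, 0, 0],
    [0, 0, 0],
    [0, 0, 0],
    [0, 0, 0],
    [0, 0, 0]
  ],
  "slide": [
    [0, 25, 0],
    [0, 18, 0],
    [0, 10, 0],
    [0, 2, 0],
    [0, 0, 0]
  ],
  "grip": [0, 0, 0, 0, 0]
}}

```text
time: 12.65
tool_pos: [0.5361, -0.3062, 0.0616]
tcp_rot: [-1.554, 0.271, -0.271]
wrist_force: [-0.4, -0.2, 0.3]
width: 0.002
```

```bash
python3 - <<'E'
from h import *
s=bot.read_state();print(s["time"],s["tool_pos"],s["wrist_force"])
p=eyes.read_camera("side");C=cloud(p)
k=(abs(C[...,0]-.535)<.03)&(abs(C[...,1]+.307)<.03)
Q=C[k&(C[...,2]>.03)&(C[...,2]<.07)];print(np.sort(Q[:,2])[:8].round(4))
Q=C[k&(C[...,2]>.014)&(C[...,2]<.025)];print(Q.mean(0),cv2.minEnclosingCircle(Q[:,:2].astype(np.float32)*1000))
im=p["img"][:,:,::-1];cv2.imwrite("pics/side6.png",cv2.resize(im[130:260,180:340],None,fx=4,fy=4))
E
```

```text
12.65 [ 0.53605279 -0.30616013  0.06158721] [-0.37143897 -0.22324164  0.28474928]
[0.0446 0.045  0.046  0.0469 0.047  0.0473 0.0475 0.0481]
[ 0.53177219 -0.30528404  0.01837728] ((532.969482421875, -309.4101257324219), 28.32172203063965)
```

View pics/side6.png

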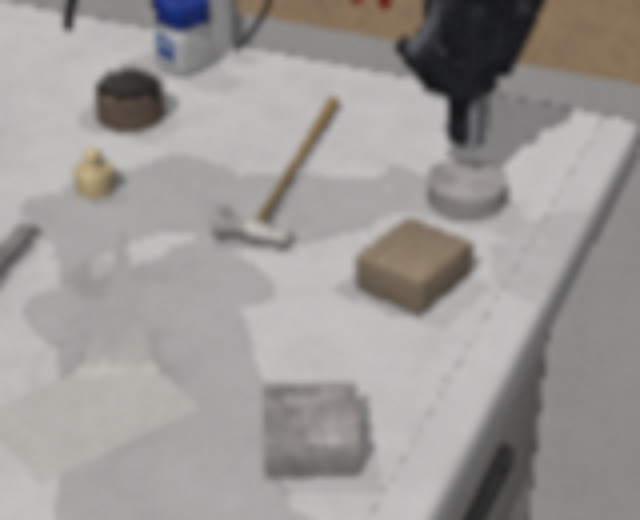

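The tips at (468,148) stand about 26 mm above the tin's lid at (467,183), centred, and the other things have not moved. I hold, then hand in.

Emit:
{"op": "jog_arm", "data": {
  "turn": [
    [0, 0, 0],
    [0, 0, 0],
    [0, 0, 0],
    [0, 0, 0],
    [0, 0, 0]
  ],
  "slide": [
    [0, 0, 0],
    [0, 0, 0],
    [0, 0, 0],
    [0, 0, 0],
    [0, 0, 0]
  ],
  "grip": [0, 0, 0, 0, 0]
}}

```text
time: 13.2
tool_pos: [0.5358, -0.3068, 0.0615]
tcp_rot: [-1.554, 0.271, -0.272]
wrist_force: [-0.0, 1.0, -1.4]
width: 0.004
```

Emit:
{"op": "jog_arm", "data": {
  "turn": [
    [0, 0, 0],
    [0, 0, 0],
    [0, 0, 0],
    [0, 0, 0],
    [0, 0, 0]
  ],
  "slide": [
    [0, 0, 0],
    [0, 0, 0],
    [0, 0, 0],
    [0, 0, 0],
    [0, 0, 0]
  ],
  "grip": [0, 0, 0, 0, 0]
}}

```text
time: 13.7
tool_pos: [0.5357, -0.3067, 0.0612]
tcp_rot: [-1.554, 0.271, -0.271]
wrist_force: [0.1, -0.1, 0.5]
width: 0.002
```

Emit:
{"op": "jog_arm", "data": {
  "turn": [
    [0, 0, 0],
    [0, 0, 0],
    [0, 0, 0],
    [0, 0, 0],
    [0, 0, 0]
  ],
  "slide": [
    [0, 0, 0],
    [0, 0, 0],
    [0, 0, 0],
    [0, 0, 0],
    [0, 0, 0]
  ],
  "grip": [0, 0, 0, 0, 0]
}}

```text
time: 14.2
tool_pos: [0.5358, -0.3068, 0.0613]
tcp_rot: [-1.554, 0.271, -0.271]
wrist_force: [-0.4, 0.9, -0.2]
width: -0.001
```

Emit:
{"op": "jog_arm", "data": {
  "turn": [
    [0, 0, 0],
    [0, 0, 0],
    [0, 0, 0],
    [0, 0, 0],
    [0, 0, 0]
  ],
  "slide": [
    [0, 0, 0],
    [0, 0, 0],
    [0, 0, 0],
    [0, 0, 0],
    [0, 0, 0]
  ],
  "grip": [0, 0, 0, 0, 0]
}}

```text
time: 14.7
tool_pos: [0.5357, -0.3067, 0.0613]
tcp_rot: [-1.554, 0.271, -0.271]
wrist_force: [0.5, 0.6, -0.3]
width: 0.001
```

```bash
python3 -c "
from h import *
s=bot.read_state();print(s['time'],s['tool_pos'],s['wrist_force']);print(bot.finish_job())"
```

```text
14.7 [ 0.53572233 -0.30672929  0.06125573] [ 0.45552367  0.57836306 -0.34923982]
the job is handed in; nothing more can be done
None
```

I pointed with shut fingertips at the hammer head, then the bench block, then the tin, and handed in at 14.7 s while still over the tin. Each hold lasted a little over two seconds. From the start pose I first drew the hand in close to the base, so it stayed clear of the lamp and frame.

| Thing | Fingertips above it | Off its centre |
|---|---|---|
| Hammer head | about 27 mm | 2–3 mm |
| Bench block | about 25 mm | about 1 mm |
| Tin | about 25 mm | about 1 mm |

- **Contact:** the force readings stayed at noise level, below 2 N. The last side picture showed nothing moved.
- **Disagreements:** the network placed the hammer at the middle of its handle, so I took the head's position from the depth picture. Depth readings along the head's top ran from about 15 to 22 mm, against the 20 mm given. Over its low middle the gap could be slightly more than 30 mm.

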